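Hang the stain pots on the drying rack

ROBOT

A 6-joint arm with a two-finger parallel gripper is mounted at the origin on the work surface. World frame = base frame: x ahead of the robot, y to its left, z up, the work surface at z = 0. Lengths are in m, angles in degrees, forces in N, time in s.
With the tool pointing down it reaches from about 0.375 to 0.9 m from the base axis. Payload 3.1 kg.
Tool frame: the origin (TCP) lies at the very end of the fingers, on their centre line; the grasp point (between the pads) lies 19 mm behind it (grasp_offset is the distance from the TCP to the grasp point, in m); z points along the fingers, y is the direction in which the jaws open and shut (so a half turn about z gives the same grasp; the last joint's range is limited). The gripper opens to 87 mm and grips with 3 to 60 N. Pads are 19 mm wide; open, the fingers measure 117 mm over their backs; the gripper's body (75 mm by 190 mm) begins 51 mm behind the grasp point.
Start: joints at [-81.904, 30.224, 82.088, -0, 67.689, -10.227], TCP at [0.197, -0.593, 0.223] pointing down, gripper open.
Joint ranges: [-176.69, 176.69], [-43.24, 126.21], [12.49, 139.97], [-82, 262], [0, 151.66], [-163.58, 163.58]. Speed limits (degrees/s): [159.86, 159.86, 180, 180, 180, 180].

INTERFACE

Orientations are given as a 3x3 rotation matrix whose columns are the frame's x, y, z axes.
In Python, from rig import * gives the robot as it stands. The module is installed in compiled form; this text tells all that it offers.
- The arm moves only by the tool play_rows, never from a script. Its argument "plan" is a list that holds one entry, the list of rows, each a list of 7 numbers: the shift along the world's x, y, z each as a share of 5 cm, from -1 to 1, then the turn, a rotation vector about the world's x, y, z each as a share of pi rad, from -1 to 1, then the gripper's target within -1 to 1 (fully open at 1, half-way at 0, shut at -1). A call has 1 to 12 rows; each row shifts and turns the commanded pose from where the row before left it; what a row does not reach is not made up. A row lasts 1/10 s, in which the tool goes at most 50 mm and 8.59 degrees, less where a joint would pass 70% of its speed; a pose out of reach is approached as far as the arm can. A call with a number of a shift or a turn outside -1 to 1 is refused whole. A call with a gripper value outside its range is refused whole. The fingers move at their own pace and stop on an object; the grip force is fixed at half the most. Time passes only in rows, so rows that do not move let the fingers close. It gives the time, the measured TCP pose, the force and the opening at its end, in the units of the state.
- read_state(): the state, without advancing time (a new reading comes with each control period).
- capture(name): name is "scene" or "top" or "wrist"; returns the picture (384x512x3 uint8, red, green, blue); there is no depth.
- camera_params(name): a dict with "intrinsics" (3x3 intrinsics, pixels), "R" (3x3) and "t" (3): a world point X has camera coordinates R X + t; the wrist camera has in their place "mount" (4x4, takes a point from camera to tool coordinates, whose origin is the TCP and whose axes are the flange's). Camera axes: x right, y down, z forward; pixel columns grow to the right and rows downward; lengths in m; the calibration is good to about 2 mm. The wrist camera is an equidistant fisheye: a pixel r from the principal point sees the ray r / f radians off the axis. A picture is of the moment at which its call begins: read the wrist's pose just before it. camera_params takes no time and is no camera call.
- hand_in(): hands the job in, once; it reports no verdict.
The state is a dict: "time_s": time; "joint_positions": joint angles; "qvel": joint speeds; "tau": joint torques, N m; "position": TCP position; "tcp_rot": TCP orientation; "force": force on the tool from outside, world axes, zero at the start; "moment": the same for the moment, N m; "opening": opening from 0.0 (shut) to 1.0 (fully open).
Only numpy, scipy, OpenCV 4.12 (cv2) and the standard library are available. Lean on these libraries where they do the work, as an engineer would, in place of code of your own. Each camera call takes 0.05 s, during which the arm holds its last target. There are 200 camera calls.

TASK

Hang both stain pots by the peaks of their handles under the shelf of the drying rack: the tall pot on the higher hook, the squat pot on the lower hook. Keep the pots upright on the way, let them hang still and free, and do not shove the other things on the bench about.

Things in the scene. Friction and masses are not known exactly. Their poses are not given: they have to be found in the camera images.
- tall_pot: tall steel pot (sizes in mm), open top, outer diameter 84 at the foot, 96 at the rim, wall 4, body 90 high, about 0.36 kg. Origin: centre of its underside, z up. Fixed strap handle (12 wide along y, 5 thick) in its xz plane: legs at x = +-54 up to z = 130, then two straight limbs, each 66 long, slope up 35 degrees to a roof-like peak at x = 0, strap mid-line z = 168. Pinch a limb across its 12 mm.
- tall_pot_eye (a point): inside corner under the peak of the tall pot's handle, at x = y = 0, 165 above the pot's underside; axes as the pot's. The handle is open from here down to the rim, 75. It hangs with this point about 6 above the axis of the hook's bar. Gripped by one limb, 36 to 45 along from the peak, the peak stays free. A half turn changes nothing. Sway dies out in 1 to 2 s.
- squat_pot: squat steel pot (sizes in mm), open top, outer diameter 84 at the foot, 96 at the rim, wall 4, body 58 high, about 0.28 kg. Origin: centre of its underside, z up. Fixed strap handle (12 wide along y, 5 thick) in its xz plane: legs at x = +-54 up to z = 98, then two straight limbs, each 66 long, slope up 35 degrees to a roof-like peak at x = 0, strap mid-line z = 136. Pinch a limb across its 12 mm.
- squat_pot_eye (a point): inside corner under the peak of the squat pot's handle, at x = y = 0, 133 above the pot's underside; axes as the pot's. The handle is open from here down to the rim, 75. It hangs with this point about 6 above the axis of the hook's bar. Gripped by one limb, 36 to 45 along from the peak, the peak stays free. A half turn changes nothing. Sway dies out in 1 to 2 s.
- rack: fixed drying rack: foot 130 x 240 x 12, post (radius 12, collars 17) at its origin on the bench, higher hook to its +y, lower to -y. Shelf on top: 340 along y, x = -25 to +120, underside 380, top 398; fixed stock on it to 485 high. x points away from the robot, z up. The shelf overhangs the hooks: reach in under it with the tool slanting from the rack's -x side.
- high_hook (a point): higher hook: a level round steel bar, diameter 10, out sideways from the post along the rack's +y, axis 265 above the bench, straight to 108 from the post's axis, ending in an upturned tip at 114 with its top 19 above the bar's axis. This point is on the bar's axis, 85 from the post's axis, where the peak should hang; axes as the rack's.
- low_hook (a point): lower hook: a level round steel bar, diameter 10, out sideways from the post along the rack's -y, axis 230 above the bench, straight to 108 from the post's axis, ending in an upturned tip at 114 with its top 19 above the bar's axis. This point is on the bar's axis, 85 from the post's axis, where the peak should hang; axes as the rack's.
- knob1: bystander: dark turned wooden knob, diameter 44, 45 high, standing close beside the tall pot, origin under its centre
- knob2: bystander: the same kind of knob beside the squat pot
- glue_bottle: bystander: white glue bottle, diameter 58, 150 high, standing between the pots in front of the rack, origin under its centre
- tin: bystander: closed round tin without handle, diameter 76, 100 high, left of the rack, origin under its centre
- hammer: bystander: hammer lying on the bench right of the rack, under 300 long along its x, under 40 high
- dust_brush: bystander: red hand brush lying crosswise in front of the robot, right of the bottle, under 300 long along its x, under 50 high
- sanding_block: bystander: cork sanding block 110 x 60, 42 high, right of the rack, origin under its centre
Not all that is in view belongs to the job. What is shaped like the tall_pot but green is not meant.

How it is judged:
By the outcome, as a careful person would: the job done as asked, in the order asked, and still so for the second after the job is handed in, with the robot touching nothing.
It also fails if it takes over 72 s, if anything falls off the work surface, if the arm or the gripper's body presses on something with over 40 N, if the wrist force passes 120 N, or if a joint passes its speed limit or range.

## Working session

There is one attempt and no reset: what is moved stays moved. The work goes in short steps, Python scripts to look and compute and a tool call to move; the robot and the scene stay as the last step left them, time stands still between calls to the robot, and variables do not carry over. Pictures are saved under pics/ and viewed, about 8 in all and at most 12, crops included, and the job is handed in when it is done.

Besides the shell and the picture viewer there is one more tool, called by a JSON object that holds its "api" and its "payload", one argument or row to a line. play_rows: Moves the arm, as the interface text tells. Its arguments: {"type":"object","properties":{"plan":{"type":"array"}},"required":["plan"]}

```bash
mkdir -p pics; python3 - <<'E'
from rig import *
import cv2,numpy as np
s=read_state();print({k:np.round(v,3).tolist() for k,v in s.items() if k in('time_s','position','tcp_rot','opening','force')})
for n in('scene','top','wrist'):
    im=capture(n);cv2.imwrite(f'pics/{n}0.png',im[:,:,::-1])
    p=camera_params(n);print(n,{k:np.round(v,4).tolist() for k,v in p.items()})
a=cv2.imread('pics/scene0.png');b=cv2.imread('pics/top0.png')
cv2.imwrite('pics/s0.png',cv2.resize(a,(800,600),interpolation=3));cv2.imwrite('pics/t0.png',cv2.resize(b,(800,600),interpolation=3))
E
```

```text
{'time_s': 0.0, 'position': [0.196, -0.593, 0.222], 'tcp_rot': [[0.949, 0.314, -0.0], [0.314, -0.949, 0.002], [0.0, -0.002, -1.0]], 'force': [0.629, -0.41, -0.317], 'opening': 1.002}
scene {'intrinsics': [[489.31, 0.0, 261.0653], [0.0, 489.31, 186.2458], [0.0, 0.0, 1.0]], 'R': [[-0.9974, -0.0715, -0.0109], [-0.0542, 0.8391, -0.5412], [0.0478, -0.5392, -0.8408]], 't': [0.5214, 0.1682, 1.5697]}
top {'intrinsics': [[393.5172, 0.0, 251.9031], [0.0, 393.5172, 186.3464], [0.0, 0.0, 1.0]], 'R': [[-0.0161, -0.9998, 0.0072], [-0.9976, 0.0156, -0.0676], [0.0675, -0.0083, -0.9977]], 't': [-0.0434, 0.5615, 1.3604]}
wrist {'intrinsics': [[297.3186, 0.0, 252.9974], [0.0, 297.3186, 186.6864], [0.0, 0.0, 1.0]], 'mount': [[-0.0001, -0.9658, -0.2592, 0.071], [1.0, -0.0002, 0.0002, 0.0008], [-0.0003, -0.2592, 0.9658, -0.1624], [0.0, 0.0, 0.0, 1.0]]}
```

View pics/s0.png

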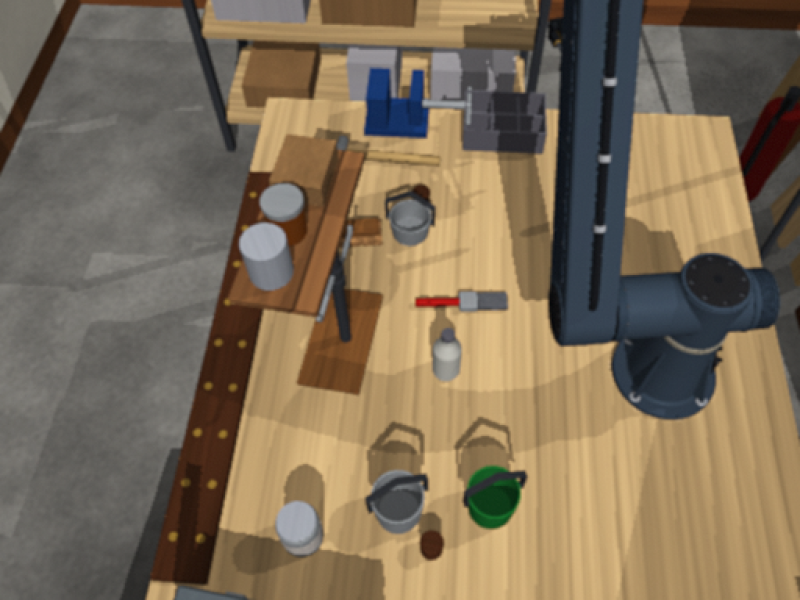

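View pics/t0.png

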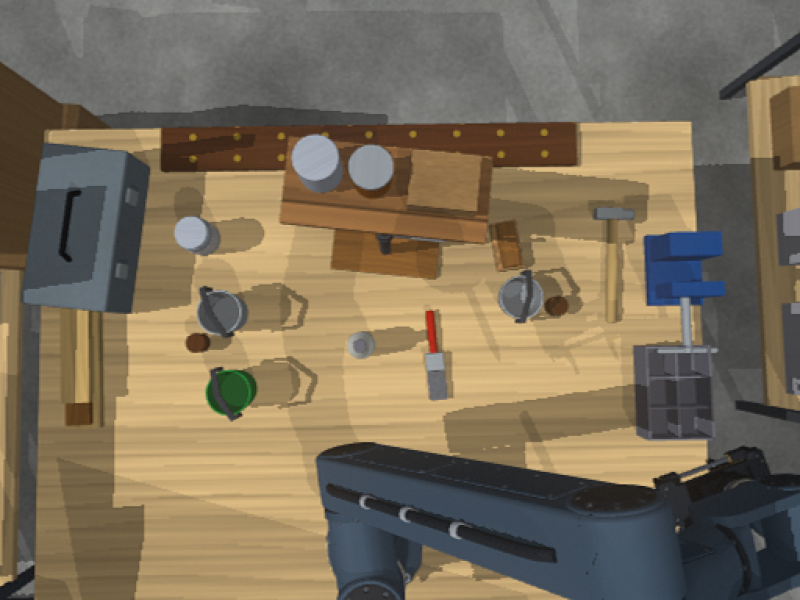

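The tall pot is the steel one at top (220,312) and scene (398,500). The green pot at top (230,392) has the same shape but is the wrong colour. The squat pot is at top (522,297) and scene (410,222). Next I'll enlarge these in a crop.

```bash
python3 - <<'E'
import cv2,numpy as np
a=cv2.imread('pics/scene0.png');b=cv2.imread('pics/top0.png')
def c(im,x,y,w,h,W,H):
    t=cv2.resize(im[y:y+h,x:x+w],(W,H),interpolation=cv2.INTER_CUBIC)
    st=10
    for i in range(-(-x//st)*st,x+w,st):
        u=int((i+.5-x)*W/w);cv2.line(t,(u,0),(u,5),(0,255,255),1);cv2.putText(t,str(i),(u-8,14),0,.3,(0,0,255),1)
    for j in range(-(-y//st)*st,y+h,st):
        v=int((j+.5-y)*H/h);cv2.line(t,(0,v),(5,v),(0,255,255),1);cv2.putText(t,str(j),(6,v+3),0,.3,(0,0,255),1)
    return t
s=np.hstack([np.vstack([c(a,225,285,60,50,300,250),c(a,240,110,50,50,300,250+0)]),np.vstack([c(b,115,175,60,50,240,200),c(b,310,165,60,50,240,200),np.zeros((100,240,3),np.uint8)]),c(a,190,130,50,100,250,500)])
print(s.shape);cv2.imwrite('pics/m1.png',s)
E
```

```text
(500, 790, 3)
```

View pics/m1.png

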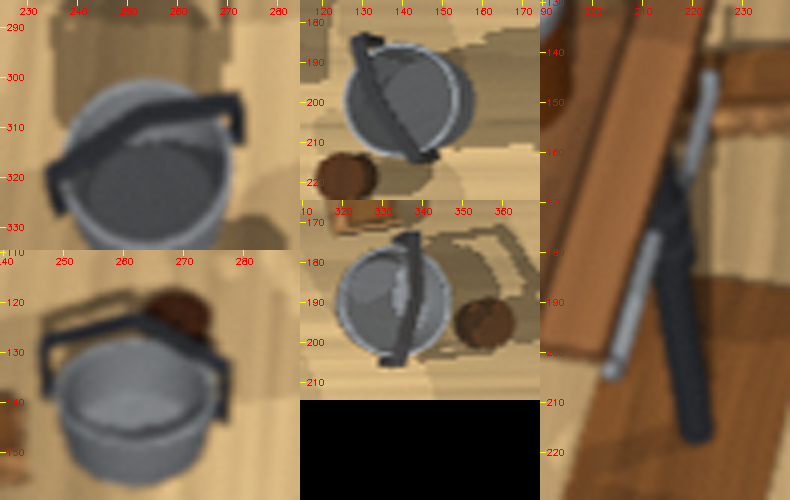

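The crop confirms both steel pots: tall at scene (253,318), squat at (262,140). The hook tips are at scene (204.5,204) for the high one and (224,145) for the low one.

```bash
cat > h.py <<'E'
from rig import *
import numpy as np,cv2
from scipy.spatial.transform import Rotation as Ro
def ray(n,u,v,pose=None):
    p=camera_params(n);K=np.array(p['intrinsics'])
    a=np.array([(u-K[0,2])/K[0,0],(v-K[1,2])/K[1,1]])
    if n=='wrist':
        th=np.hypot(*a);d=np.r_[np.sin(th)*a/max(th,1e-9),np.cos(th)]
        M=np.array(p['mount']);P,R=np.array(pose[0]),np.array(pose[1])
        return P+R@M[:3,3],R@M[:3,:3]@d
    R=np.array(p['R']);d=R.T@np.r_[a,1]
    return -R.T@np.array(p['t']),d/np.linalg.norm(d)
def plane(r,z): return r[0]+r[1]*(z-r[0][2])/r[1][2]
def tri(*rs):
    A=sum(np.eye(3)-np.outer(d,d) for o,d in rs);b=sum((np.eye(3)-np.outer(d,d))@o for o,d in rs)
    X=np.linalg.solve(A,b);return X,max(np.linalg.norm(np.cross(X-o,d)) for o,d in rs)
def proj(n,X,pose=None):
    p=camera_params(n);K=np.array(p['intrinsics'])
    if n=='wrist':
        M=np.array(p['mount']);P,R=np.array(pose[0]),np.array(pose[1])
        c=M[:3,:3].T@(R.T@(np.array(X)-P)-M[:3,3]);th=np.arctan2(np.hypot(c[0],c[1]),c[2])
        return th*c[:2]/np.hypot(c[0],c[1])*K[0,0]+K[:2,2]
    c=np.array(p['R'])@X+np.array(p['t']);return (K@c/c[2])[:2]
E
python3 - <<'E'
from h import *
np.set_printoptions(precision=4,suppress=True)
for n,S,T,z in(('tall',[(235,320),(254,307.4),(273,304.4)],[(146.2,213.7),(136.3,198.7),(128.7,185)],(.13,.168)),
  ('squat',[(247.5,128),(263.3,123.6),(277.5,133)],[(337.5,174.3),(338.8,189.5),(333.3,205.5)],(.098,.136))):
    for i,s in enumerate(S):
        r=ray('scene',*s)
        for t in (T if n=='tall' else T):
            q=ray('top',*t);X,e=tri(r,q)
            if e<.015: print(n,i,t,X,round(e,4),plane(r,z[i==1]),plane(q,z[i==1]))
h=plane(ray('scene',204.6,204),.27);l=plane(ray('scene',224,145),.235)
print(h,l,np.linalg.norm((h-l)[:2]))
print('post base',plane(ray('scene',221,216),.012))
b=lambda u,v,z:plane(ray('top',u*.64,v*.64),z)
print('foot',[b(u,v,.012) for u,v in((333,229),(438,278),(331,263))])
print('knob1',b(197,340,.045),'knob2',b(556,305,.045),'bottle',b(361,343,.15),'block',b(507,245,.042))
E
```

```text
tall 0 (128.7, 185) [0.5649 0.3445 0.1313] 0.0012 [0.5662 0.3441 0.13  ] [0.5638 0.3448 0.13  ]
tall 1 (136.3, 198.7) [0.5179 0.3139 0.1522] 0.0005 [0.5166 0.3193 0.168 ] [0.5178 0.3094 0.168 ]
tall 2 (146.2, 213.7) [0.4694 0.2911 0.1199] 0.0014 [0.4678 0.2946 0.13  ] [0.4708 0.2885 0.13  ]
squat 0 (337.5, 174.3) [ 0.5915 -0.3348  0.1041] 0.0011 [ 0.5932 -0.3399  0.098 ] [ 0.591  -0.3362  0.098 ]
squat 1 (338.8, 189.5) [ 0.5378 -0.3298  0.1376] 0.0005 [ 0.5374 -0.3312  0.136 ] [ 0.5384 -0.3302  0.136 ]
squat 2 (333.3, 205.5) [ 0.4878 -0.3173  0.1066] 0.0001 [ 0.4881 -0.3243  0.098 ] [ 0.4879 -0.3191  0.098 ]
[0.6688 0.0746 0.27  ] [ 0.6444 -0.1566  0.235 ] 0.23255889612803135
post base [ 0.6571 -0.0336  0.012 ]
foot [array([0.7048, 0.0829, 0.012 ]), array([ 0.5895, -0.1532,  0.012 ]), array([0.6273, 0.0881, 0.012 ])]
knob1 [0.4588 0.3791 0.045 ] knob2 [ 0.5229 -0.4092  0.045 ] bottle [0.4481 0.0162 0.15  ] block [ 0.658  -0.3056  0.042 ]
```

Tall pot centre is about (0.518,0.316) with yaw 29°, squat about (0.539,-0.327) with yaw -10°, and the rack post about (0.657,-0.041) with yaw -6°. I'll move round to the tall pot with the arm high.

{"api": "play_rows", "payload": {
  "plan": [
    [[0.36, 0.52, 0.44, 0, 0, 0, 1], [0.36, 0.52, 0.44, 0, 0, 0, 1], [0.36, 0.52, 0.44, 0, 0, 0, 1], [0.36, 0.52, 0.44, 0, 0, 0, 1], [0.36, 0.52, 0.44, 0, 0, 0, 1], [0.36, 0.52, 0.44, 0, 0, 0, 1], [0.36, 0.52, 0.44, 0, 0, 0, 1], [0.36, 0.52, 0.44, 0, 0, 0, 1], [0.36, 0.52, 0.44, 0, 0, 0, 1], [0.18, 0.8, 0, 0, 0, 0, 1], [0.18, 0.8, 0, 0, 0, 0, 1], [0.18, 0.8, 0, 0, 0, 0, 1]]
  ]
}}

```text
time_s: 1.35
position: [0.3855, -0.2376, 0.4205]
tcp_rot: [[0.949, 0.314, 0.0], [0.314, -0.949, 0.0], [0.0, -0.0, -1.0]]
force: [0.9, -1.2, 0.8]
opening: 1.004
```

```bash
cat >> h.py <<'E'
def Rhs(h,s):
    h,s=np.radians([h,s]);c,S=np.cos,np.sin
    z=np.array([S(s)*c(h),S(s)*S(h),-c(s)]);x=np.array([c(s)*c(h),c(s)*S(h),S(s)])
    return np.c_[x,np.cross(z,x),z]
def need(pos,h,s,v=.045):
    st=read_state();P=np.array(st['position']);R=np.array(st['tcp_rot'])
    d=np.array(pos)-P;w=Ro.from_matrix(Rhs(h,s)@R.T).as_rotvec()
    n=int(np.ceil(max(np.linalg.norm(d)/v,np.degrees(np.linalg.norm(w))/7.5)))
    print('now',np.round(P,4),'rows',n,'per row',np.round(d/n/.05,3),np.round(w/n/np.pi,4),'F',np.round(st['force'],1),'open',round(st['opening'],3),'t',st['time_s'])
E
python3 - <<'E'
from h import *
need((.40,.25,.27),29,40)
b=lambda u,v,z:np.round(plane(ray('top',u*.64,v*.64),z),3)
print('green',b(215,372,.13),b(235,418,.13),b(222,393,.168))
E
```

```text
now [ 0.3855 -0.2376  0.4205] rows 12 per row [ 0.024  0.813 -0.251] [ 0.0074 -0.017   0.0047] F [ 0.9 -1.2  0.8] open 1.004 t 1.35
green [0.394 0.316 0.13 ] [0.3   0.275 0.13 ] [0.354 0.291 0.168]
```

{"api": "play_rows", "payload": {
  "plan": [
    [[0.02, 0.82, -0.1, 0.0074, -0.017, 0.0047, 1], [0.02, 0.82, -0.1, 0.0074, -0.017, 0.0047, 1], [0.02, 0.82, -0.1, 0.0074, -0.017, 0.0047, 1], [0.02, 0.82, -0.1, 0.0074, -0.017, 0.0047, 1], [0.02, 0.82, -0.2, 0.0074, -0.017, 0.0047, 1], [0.02, 0.82, -0.3, 0.0074, -0.017, 0.0047, 1], [0.02, 0.82, -0.35, 0.0074, -0.017, 0.0047, 1], [0.02, 0.82, -0.35, 0.0074, -0.017, 0.0047, 1], [0.02, 0.82, -0.35, 0.0074, -0.017, 0.0047, 1], [0.02, 0.82, -0.35, 0.0074, -0.017, 0.0047, 1], [0.02, 0.8, -0.35, 0.0074, -0.017, 0.0047, 1], [0.02, 0.8, -0.35, 0.0074, -0.017, 0.0047, 1]]
  ]
}}

```text
time_s: 2.55
position: [0.3966, 0.242, 0.2767]
tcp_rot: [[0.678, 0.486, 0.552], [0.373, -0.874, 0.312], [0.634, -0.006, -0.773]]
force: [-0.1, 1.1, 0.9]
opening: 0.999
```

```bash
python3 - <<'E'
from h import *
st=read_state();im=capture('wrist');cv2.imwrite('pics/w1.png',im[:,:,::-1])
np.savez('w1.npz',P=st['position'],R=st['tcp_rot'])
need((.424,.264,.233),29,40)
t=cv2.resize(im[:,:,::-1],(768,576),interpolation=cv2.INTER_CUBIC);cv2.imwrite('pics/w1b.png',t)
pose=(st['position'],st['tcp_rot'])
for X in([.5655,.3445,.13],[.518,.316,.168],[.4705,.29,.13]):print(1.5*proj('wrist',X,pose))
E
```

```text
now [0.3946 0.2441 0.2745] rows 2 per row [ 0.294  0.199 -0.415] [-0.0004 -0.003  -0.0007] F [-1.4 -0.7 -2.3] open 1.0 t 2.6
[370.9553609  175.66197605]
[371.5042601 202.8045319]
[371.51273212 288.82682067]
```

View pics/w1b.png

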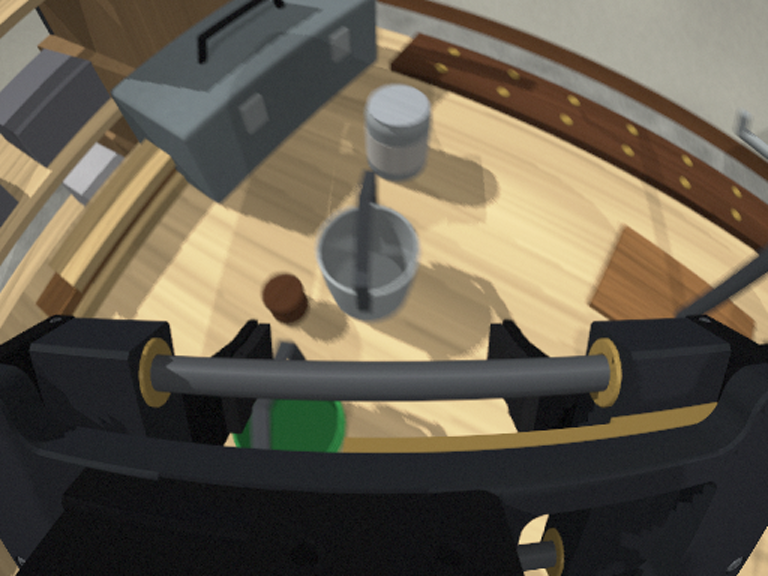

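The wrist view shows the tall pot's handle from (369,178) to (363,300) in the enlarged picture, with knob1 at (285,297) to its left. I'll extract the strap centre-line with a mask.

```bash
python3 - <<'E'
from h import *
st=read_state();im=capture('wrist');pose=(st['position'],st['tcp_rot'])
g=cv2.cvtColor(im,cv2.COLOR_RGB2GRAY)
C=[]
for y in range(112,208,4):
    r=g[y,228:262].astype(int);m=np.where(r<85)[0]
    if len(m):C.append((y,m.mean()+228,len(m)));print(y,round(m.mean()+228,1),len(m),end=' | ')
for X in([.5655,.3445,.13],[.518,.316,.168],[.4705,.29,.13]):print(proj('wrist',X,pose))
E
```

```text
116 253.5 13 | 120 250.5 10 | 124 250.0 11 | 128 249.5 12 | 132 249.5 12 | 136 247.5 10 | 140 249.1 19 | 144 249.7 23 | 148 249.1 24 | 152 246.9 28 | 156 249.5 24 | 160 251.5 20 | 164 249.5 16 | 168 246.5 12 | 172 246.5 10 | 176 246.0 11 | 180 246.0 11 | 184 246.5 10 | 188 246.0 11 | 192 246.0 11 | 196 246.5 10 | 200 247.0 11 | 204 247.0 11 | [250.3754527  115.04295353]
[250.99990613 133.03642219]
[250.97538525 190.70856318]
```

```bash
python3 - <<'E'
from h import *
np.set_printoptions(precision=4,suppress=True)
st=read_state();pose=(st['position'],st['tcp_rot'])
a,b,p=[plane(ray('wrist',u,v,pose),z) for u,v,z in((246.2,192,.13),(250.3,117,.13),(248,134,.168))]
print(a,b,p,'yaw',np.degrees(np.arctan2(*(b-a)[1::-1])))
# heights from two views: wrist + top for peak, corners
for w,t in(((246.2,192),(146.2,213.7)),((250.3,117),(128.7,185)),((248,134),(136.3,198.7))):
    print(tri(ray('wrist',*w,pose),ray('top',*t)))
for h in(26,27.5,29):
  P=np.array([.518,.316,.168]);R=Rhs(h,40);c=np.radians(h);hd=np.array([np.cos(c),np.sin(c),0])
  for al in(-1,0,1): print(h,al,proj('wrist',P+al*.054*hd+[0,0,-abs(al)*.038],pose))
E
```

```text
[0.4674 0.2927 0.13  ] [0.5636 0.3417 0.13  ] [0.5163 0.3171 0.168 ] yaw 26.983229976204512
(array([0.4709, 0.2933, 0.1191]), np.float64(0.0019135861280575762))
(array([0.564 , 0.3434, 0.1295]), np.float64(0.0014932380864107215))
(array([0.5174, 0.3139, 0.1659]), np.float64(0.003746416305657118))
26 -1 [247.3437 190.6631]
26 0 [249.5797 133.2998]
26 1 [252.681  116.0685]
27.5 -1 [248.5634 190.7075]
27.5 0 [249.5797 133.2998]
27.5 1 [251.619  116.0388]
29 -1 [249.7847 190.7226]
29 0 [249.5797 133.2998]
29 1 [250.5563 116.0316]
```

```bash
python3 - <<'E'
from h import *
need((.467,.2918,.171),27,40)
E
```

```text
now [0.3954 0.2428 0.2753] rows 4 per row [ 0.358  0.245 -0.522] [-0.0001 -0.0015 -0.0031] F [-0.1 -1.5  0.3] open 1.001 t 2.65
```

{"api": "play_rows", "payload": {
  "plan": [
    [[0.36, 0.245, -0.52, 0, -0.0015, -0.003, 1], [0.36, 0.245, -0.52, 0, -0.0015, -0.003, 1], [0.36, 0.245, -0.52, 0, -0.0015, -0.003, 1], [0.36, 0.245, -0.52, 0, -0.0015, -0.003, 1], [0.143, 0.073, -0.192, 0, 0, 0, 1], [0.143, 0.073, -0.192, 0, 0, 0, 1], [0.143, 0.073, -0.192, 0, 0, 0, 1], [0.143, 0.073, -0.192, 0, 0, 0, 1], [0, 0, 0, 0, 0, 0, 1], [0, 0, 0, 0, 0, 0, 1]]
  ]
}}

```text
time_s: 3.65
position: [0.4667, 0.2862, 0.1936]
tcp_rot: [[0.667, 0.479, 0.57], [0.352, -0.877, 0.326], [0.657, -0.017, -0.754]]
force: [-0.1, 0.2, -0.3]
opening: 1.001
```

```bash
python3 - <<'E'
from h import *
need((.4957,.3064,.1325),27,40)
im=capture('wrist');cv2.imwrite('pics/w2.png',cv2.resize(im[100:384,80:430,::-1],(700,568)))
E
```

```text
now [0.4667 0.2862 0.1936] rows 2 per row [ 0.29   0.202 -0.611] [-0.0037  0.0014 -0.0046] F [-0.1  0.2 -0.3] open 1.001 t 3.65
```

View pics/w2.png

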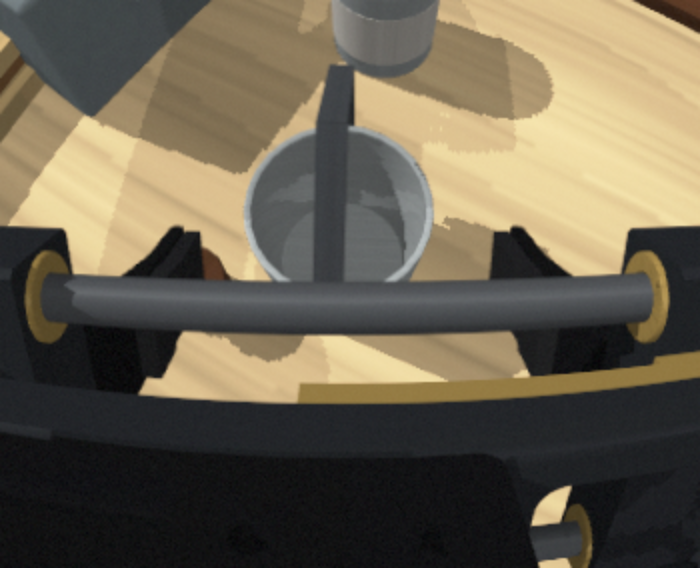

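The handle is centred between the fingers, but the arm stopped short of the target. I'll check the joints.

```bash
python3 - <<'E'
from h import *
print(np.round(read_state()['joint_positions'],1))
need((.4957,.3064,.1325),27,40,.02)
E
```

```text
[ 13.9  22.3 126.5 129.9  13.5 -51.4]
now [0.4664 0.2863 0.1937] rows 4 per row [ 0.147  0.101 -0.306] [-0.0019  0.0007 -0.0023] F [-0.3 -0.7  0.2] open 1.001 t 3.7
```

{"api": "play_rows", "payload": {
  "plan": [
    [[0.14, 0.1, -0.3, -0.002, 0.0007, -0.0023, 1], [0.14, 0.1, -0.3, -0.002, 0.0007, -0.0023, 1], [0, 0, 0, 0, 0, 0, 1]]
  ]
}}

```text
time_s: 4.0
position: [0.4804, 0.2969, 0.1628]
tcp_rot: [[0.676, 0.467, 0.57], [0.351, -0.884, 0.309], [0.649, -0.009, -0.761]]
force: [-0.2, 0.2, -1.0]
opening: 1.001
```

```bash
python3 - <<'E'
from h import *
print(np.round(read_state()['joint_positions'],1))
need((.4957,.3064,.1325),27,40,.02)
E
```

```text
[ 15.9  27.5 125.2 146.6  14.8 -66.4]
now [0.4804 0.2969 0.1628] rows 2 per row [ 0.153  0.095 -0.303] [-0.0018  0.0004 -0.0023] F [-0.2  0.2 -1. ] open 1.001 t 4.0
```

{"api": "play_rows", "payload": {
  "plan": [
    [[0.1, 0.065, -0.2, -0.001, 0.0003, -0.0015, 1], [0.1, 0.065, -0.2, -0.001, 0.0003, -0.0015, 1], [0.1, 0.065, -0.2, -0.001, 0.0003, -0.0015, 1], [0, 0, 0, 0, 0, 0, 1]]
  ]
}}

```text
time_s: 4.4
position: [0.495, 0.3067, 0.1333]
tcp_rot: [[0.682, 0.455, 0.573], [0.347, -0.89, 0.294], [0.644, -0.002, -0.765]]
force: [0.6, -1.6, 0.2]
opening: 1.0
```

```bash
python3 - <<'E'
from h import *
print(np.round(read_state()['joint_positions'],1))
need((.4957,.3064,.1325),27,40,.02)
im=capture('wrist');cv2.imwrite('pics/w3.png',cv2.resize(im[100:384,80:430,::-1],(700,568)))
E
```

```text
[ 17.4  32.3 123.5 157.7  16.7 -75.9]
now [0.495  0.3067 0.1333] rows 1 per row [ 0.013 -0.006 -0.016] [-0.0006  0.0001 -0.0004] F [ 0.6 -1.6  0.2] open 1.0 t 4.4
```

View pics/w3.png

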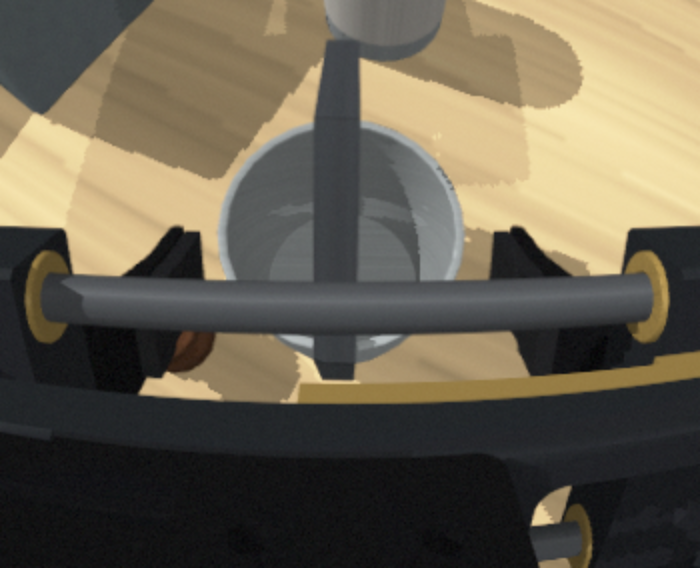

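```bash
python3 - <<'E'
from h import *
st=read_state();pose=(st['position'],st['tcp_rot'])
p=plane(ray('wrist',248,158.5,pose),.1705);R=np.array(pose[1])
print(p,R.T@(p-pose[0]), R.T@[0,0,1.])
E
```

```text
[0.51906753 0.32075019 0.1705    ] [ 0.04529365 -0.00164857 -0.010138  ] [ 0.64371415 -0.00153224 -0.76526449]
```

{"api": "play_rows", "payload": {
  "plan": [
    [[-0.025, 0.05, 0, 0, 0, 0, 1], [0, 0, 0, 0, 0, 0, -1], [0, 0, 0, 0, 0, 0, -1], [0, 0, 0, 0, 0, 0, -1], [0, 0, 0, 0, 0, 0, -1], [0, 0, 0, 0, 0, 0, -1], [0, 0, 0, 0, 0, 0, -1], [0, 0, 0, 0, 0, 0, -1], [0, 0, 0, 0, 0, 0, -1], [0, 0, 0, 0, 0, 0, -1], [0, 0, 0, 0, 0, 0, -1]]
  ]
}}

```text
time_s: 5.55
position: [0.4937, 0.309, 0.133]
tcp_rot: [[0.682, 0.455, 0.573], [0.348, -0.891, 0.293], [0.643, -0.001, -0.766]]
force: [-0.5, 0.4, -0.5]
opening: 0.175
```

{"api": "play_rows", "payload": {
  "plan": [
    [[0, 0, 0, 0, 0, 0, -1], [0, 0, 0, 0, 0, 0, -1], [0, 0, 0.1, 0, 0, 0, -1], [0, 0, 0.15, 0, 0, 0, -1], [0, 0, 0.2, 0, 0, 0, -1], [0, 0, 0.2, 0, 0, 0, -1], [0, 0, 0.1, 0, 0, 0, -1], [0, 0, 0, 0, 0, 0, -1], [0, 0, 0, 0, 0, 0, -1]]
  ]
}}

```text
time_s: 6.45
position: [0.4929, 0.3085, 0.1699]
tcp_rot: [[0.683, 0.454, 0.571], [0.348, -0.891, 0.292], [0.642, -0.001, -0.767]]
force: [0.4, -0.5, -4.6]
opening: 0.133
```

```bash
python3 - <<'E'
from h import *
st=read_state();print(np.round(st['joint_positions'],1),st['force'],st['moment'])
im=capture('wrist');sc=capture('scene');cv2.imwrite('pics/w4f.png',im[:,:,::-1]);cv2.imwrite('pics/s4f.png',sc[:,:,::-1])
a=cv2.resize(im[100:300,150:350,::-1],(400,400));b=cv2.resize(sc[250:350,210:310,::-1],(400,400),interpolation=2)
cv2.imwrite('pics/w4.png',np.hstack([a,b]))
E
```

```text
[ 17.9  26.9 122.1 145.1  10.3 -62.5] [ 0.40673031 -0.45772002 -4.61426441] [-0.43020897  0.9168092   0.02067745]
```

View pics/w4.png

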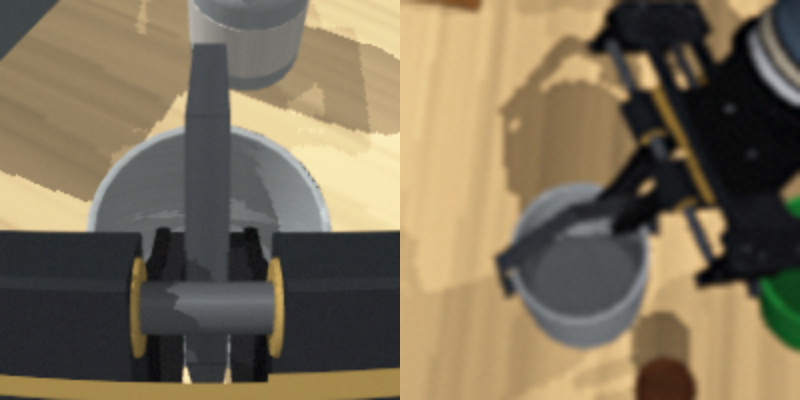

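The tall pot is gripped (opening 11.6 mm) and lifted upright, with the peak at the same wrist row (158.5) as before the lift. Next is the high hook from two views: the first wrist picture and the scene.

```bash
python3 - <<'E'
from h import *
np.set_printoptions(precision=4,suppress=True)
d=np.load('w1.npz');pose=(d['P'],d['R'])
w=cv2.imread('pics/w1.png')[60:130,470:512];s=cv2.imread('pics/scene0.png')[140:215,195:230]
w=cv2.resize(w,(42*8,70*8),interpolation=2);s=cv2.resize(s,(35*8,75*8),interpolation=2)
for i in range(0,70,10):cv2.putText(w,str(60+i),(0,i*8+8),0,.35,(0,0,255),1);cv2.putText(s,str(140+i),(0,i*8+8),0,.35,(0,0,255),1)
for i in range(0,42,10):cv2.putText(w,str(470+i),(i*8,12),0,.35,(0,0,255),1)
for i in range(0,35,10):cv2.putText(s,str(195+i),(i*8,12),0,.35,(0,0,255),1)
cv2.imwrite('pics/hk.png',np.hstack([cv2.copyMakeBorder(w,0,40,0,10,0),s]))
for sc,wr in(((204.6,204),(494,82)),((204.6,204),(494,88))):
    print(tri(ray('scene',*sc),ray('wrist',*wr,pose)))
# predict under estimated rack
post=np.array([.6566,-.041,0]);y=np.array([.105,.994,0])
for l,z in((.114,.284),(.114,.265),(.03,.265),(-.03,.23),(-.114,.23),(-.114,.249)):
    X=post+l*y+[0,0,z];print(l,z,X,proj('scene',X),proj('wrist',X,pose))
E
```

```text
(array([0.6681, 0.0796, 0.274 ]), np.float64(0.002283990000684528))
(array([0.6696, 0.0744, 0.2659]), np.float64(0.0019421418308680838))
0.114 0.284 [0.6686 0.0723 0.284 ] [204.2532 200.6313] [505.0403  79.8004]
0.114 0.265 [0.6686 0.0723 0.265 ] [205.0061 204.2152] [496.534   90.2614]
0.03 0.265 [ 0.6597 -0.0112  0.265 ] [212.0298 179.0422] [544.9031 130.6656]
-0.03 0.23 [ 0.6534 -0.0708  0.23  ] [217.8063 168.9363] [555.4153 170.6356]
-0.114 0.23 [ 0.6446 -0.1543  0.23  ] [223.9479 146.6076] [586.0593 202.9493]
-0.114 0.249 [ 0.6446 -0.1543  0.249 ] [223.4771 142.7653] [595.2585 197.6588]
```

View pics/hk.png

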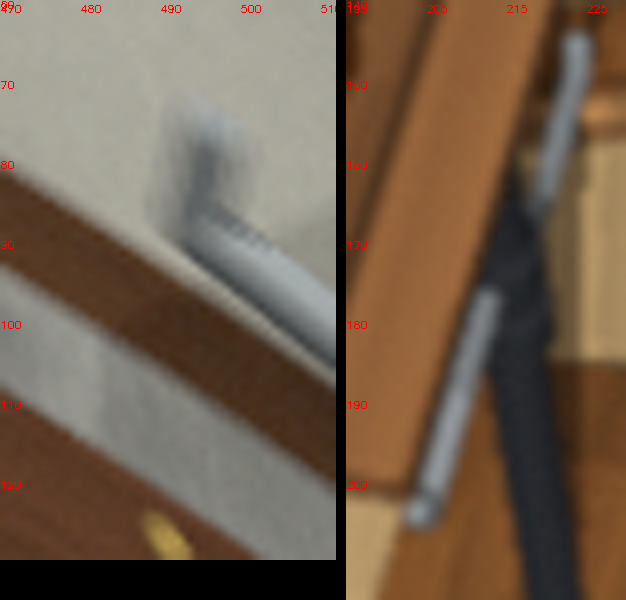

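Hook heights agree between views (bar end at z 0.266), so the high hook point is about (0.666,0.045,0.265). The wrist is close to its singularity, so I'll move outward with the heading held and then check the joints.

{"api": "play_rows", "payload": {
  "plan": [
    [[0.1, -0.1, 0.3, 0, 0, 0, -1], [0.22, -0.37, 0.3, 0, 0, 0, -1], [0.22, -0.37, 0.3, 0, 0, 0, -1], [0.22, -0.37, 0.25, 0, 0, 0, -1], [0.22, -0.37, 0.25, 0, 0, 0, -1], [0.22, -0.37, 0.25, 0, 0, 0, -1], [0.22, -0.37, 0.25, 0, 0, 0, -1], [0.22, -0.37, 0.2, 0, 0, 0, -1], [0, 0, 0, 0, 0, 0, -1], [0, 0, 0, 0, 0, 0, -1]]
  ]
}}

```text
time_s: 7.55
position: [0.5609, 0.2027, 0.2553]
tcp_rot: [[0.679, 0.46, 0.572], [0.345, -0.888, 0.305], [0.648, -0.01, -0.762]]
force: [-0.8, 0.4, -4.4]
opening: 0.131
```

```bash
python3 - <<'E'
from h import *
print(np.round(read_state()['joint_positions'],1))
need((.58,.16,.28),27,40,.03)
need((.58,.16,.28),-6,40,.03)
E
```

```text
[ -0.2  17.1 115.2  59.8  20.8  10.5]
now [0.5609 0.2027 0.2553] rows 2 per row [ 0.191 -0.427  0.247] [-0.0019  0.0002 -0.001 ] F [-0.8  0.4 -4.4] open 0.131 t 7.55
now [0.5609 0.2027 0.2553] rows 5 per row [ 0.077 -0.171  0.099] [-0.0007  0.0003 -0.0371] F [-0.8  0.4 -4.4] open 0.131 t 7.55
```

{"api": "play_rows", "payload": {
  "plan": [
    [[0.1, -0.14, 0.09, -0.0006, 0.0003, -0.031, -1], [0.1, -0.14, 0.09, -0.0006, 0.0003, -0.031, -1], [0.1, -0.14, 0.09, -0.0006, 0.0003, -0.031, -1], [0.1, -0.14, 0.09, -0.0006, 0.0003, -0.031, -1], [0.1, -0.14, 0.09, -0.0006, 0.0003, -0.031, -1], [0.1, -0.14, 0.09, -0.0006, 0.0003, -0.031, -1], [0, 0, 0, 0, 0, 0, -1], [0, 0, 0, 0, 0, 0, -1]]
  ]
}}

```text
time_s: 8.35
position: [0.5739, 0.1774, 0.2659]
tcp_rot: [[0.776, 0.127, 0.617], [0.097, -0.992, 0.082], [0.623, -0.003, -0.782]]
force: [-0.0, 0.8, -4.5]
opening: 0.124
```

```bash
python3 - <<'E'
from h import *
print(np.round(read_state()['joint_positions'],1))
need((.647,.1218,.2806),-6,40,.02)
st=read_state();im=capture('wrist');np.savez('w5.npz',P=st['position'],R=st['tcp_rot']);cv2.imwrite('pics/w5f.png',im[:,:,::-1])
a=cv2.resize(im[60:300,150:470,::-1],(800,600),interpolation=2);cv2.imwrite('pics/w5.png',a)
E
```

```text
[  6.1  16.3 112.4   4.1  12.9  85.2]
now [0.5739 0.1774 0.2659] rows 5 per row [ 0.292 -0.222  0.059] [-0.0002 -0.0017 -0.0147] F [-0.   0.8 -4.5] open 0.124 t 8.35
```

View pics/w5.png

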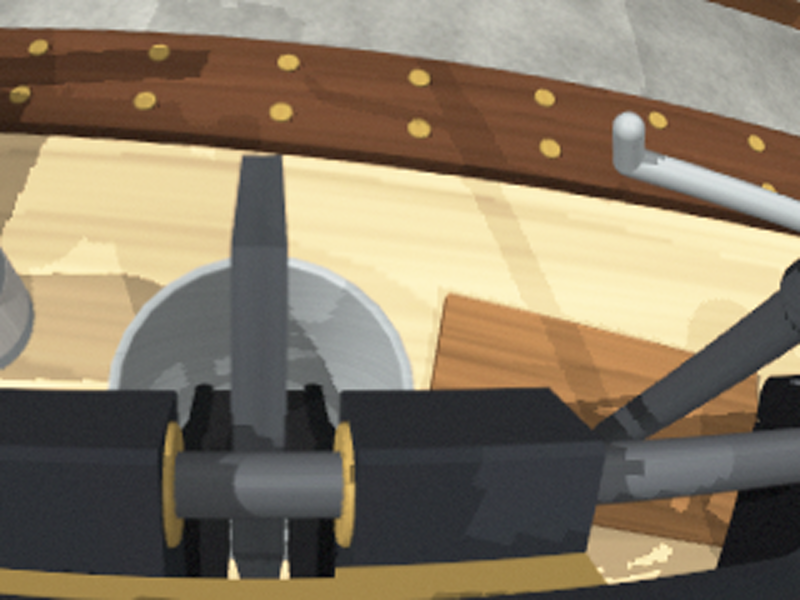

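The view shows the hook tip at crop (628,122) and the bend at (628,160), with the pot's peak at (258,245) unchanged. I'll refine the hook from this.

```bash
python3 - <<'E'
from h import *
np.set_printoptions(precision=4,suppress=True)
d=np.load('w5.npz');pose=(d['P'],d['R']);R=pose[1]
f=lambda u,v:(150+u/2.5,60+v/2.5)
rb=ray('wrist',*f(628,160),pose);rt=ray('wrist',*f(628,122),pose)
print('bend z.265',plane(rb,.265),'tip z.279',plane(rt,.279))
print(tri(rb,ray('scene',205,203.5)),tri(rt,ray('scene',204.4,201.2)))
print('bar pt',plane(ray('wrist',*f(800,212),pose),.265))
y=np.array([.105,.994,0]);post=np.array([.657,-.040,0])
for l,z in((.114,.279),(.114,.265),(.08,.265)):print((proj('wrist',post+l*y+[0,0,z],pose)-[150,60])*2.5)
# slant of tool now
print('slant',np.degrees(np.arctan2(np.hypot(R[0,2],R[1,2]),-R[2,2])),'head',np.degrees(np.arctan2(R[1,2],R[0,2])))
# eye in tool from this image, assuming slant-40 upright grip
x=ray('wrist',*f(258,245),(np.zeros(3),np.eye(3)));print('peak ray tool',x)
E
```

```text
bend z.265 [0.6705 0.0727 0.265 ] tip z.279 [0.6736 0.0783 0.279 ]
(array([0.6681, 0.0734, 0.2685]), np.float64(0.001114235050989514)) (array([0.6668, 0.08  , 0.288 ]), np.float64(0.0030715184436192512))
bar pt [0.6643 0.0042 0.265 ]
[644.9012 137.217 ]
[626.8742 163.6407]
[717.9798 190.9039]
slant 38.510332144473274 head 7.523441645564405
peak ray tool (array([ 0.0712,  0.0007, -0.162 ]), array([-0.1649,  0.001 ,  0.9863]))
```

{"api": "play_rows", "payload": {
  "plan": [
    [[0.04, -0.05, 0.1, -0.0001, -0.0011, -0.0092, -1], [0.1, -0.14, 0.08, -0.0001, -0.0011, -0.0092, -1], [0.18, -0.14, 0.07, -0.0001, -0.0011, -0.0092, -1], [0.22, -0.16, 0.04, -0.0001, -0.0011, -0.0092, -1], [0.22, -0.16, 0, -0.0001, -0.0011, -0.0092, -1], [0.22, -0.16, 0, -0.0001, -0.0011, -0.0092, -1], [0.22, -0.16, 0, -0.0001, -0.0011, -0.0092, -1], [0.22, -0.1, 0, -0.0001, -0.0011, -0.0092, -1], [0, 0, 0, 0, 0, 0, -1], [0, 0, 0, 0, 0, 0, -1]]
  ]
}}

```text
time_s: 9.4
position: [0.6459, 0.1228, 0.2811]
tcp_rot: [[0.759, -0.107, 0.642], [-0.082, -0.994, -0.069], [0.646, -0.0, -0.764]]
force: [-0.5, -0.5, -4.4]
opening: 0.129
```

```bash
python3 - <<'E'
from h import *
print(np.round(read_state()['joint_positions'],1))
need((.6465,.123,.2806),-5.5,40,.02)
E
```

```text
[  4.1  19.7 104.3 -22.5  17.5 119.4]
now [0.6459 0.1228 0.2811] rows 1 per row [ 0.012  0.003 -0.009] [0.0001 0.0012 0.0035] F [-0.5 -0.5 -4.4] open 0.129 t 9.4
```

{"api": "play_rows", "payload": {
  "plan": [
    [[-0.014, -0.12, 0, 0, 0.001, 0.003, -1], [-0.028, -0.24, 0, 0, 0, 0, -1], [-0.028, -0.24, 0, 0, 0, 0, -1], [-0.028, -0.24, 0, 0, 0, 0, -1], [-0.028, -0.24, 0, 0, 0, 0, -1], [-0.028, -0.24, 0, 0, 0, 0, -1], [-0.014, -0.12, 0, 0, 0, 0, -1], [0, 0, 0, 0, 0, 0, -1]]
  ]
}}

```text
time_s: 10.2
position: [0.6373, 0.0503, 0.2816]
tcp_rot: [[0.761, -0.098, 0.641], [-0.075, -0.995, -0.063], [0.644, 0.0, -0.765]]
force: [0.0, 1.1, -3.9]
opening: 0.131
```

```bash
python3 - <<'E'
from h import *
st=read_state();print(np.round(st['joint_positions'],1))
need((.640,.051,.2806),-5.5,40,.02)
im=capture('wrist');np.savez('w6.npz',P=st['position'],R=st['tcp_rot']);cv2.imwrite('pics/w6f.png',im[:,:,::-1])
sc=capture('scene');a=cv2.resize(im[60:260,150:400,::-1],(500,400),interpolation=2);b=cv2.resize(sc[150:250,170:245,::-1],(300,400),interpolation=2)
cv2.imwrite('pics/w6.png',np.hstack([a,b]))
E
```

```text
[ -5.4  17.7 107.5  -0.6  14.7  90.7]
now [0.6373 0.0503 0.2816] rows 1 per row [ 0.055  0.014 -0.021] [0.0001 0.0005 0.0008] F [ 0.   1.1 -3.9] open 0.131 t 10.2
```

View pics/w6.png

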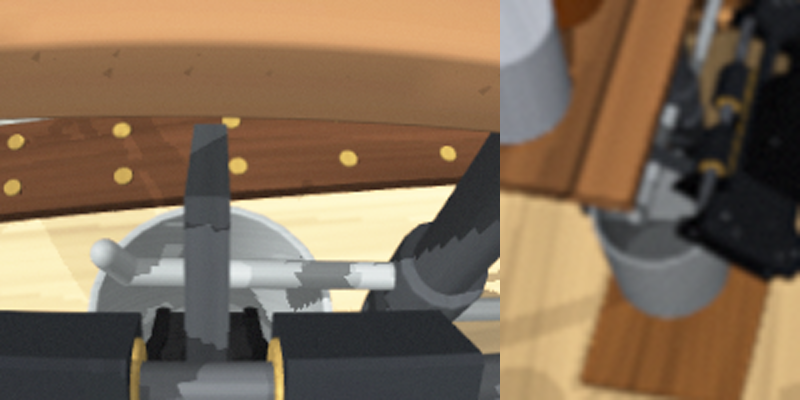

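The bar runs under the handle from crop (150,268) to (390,275), with the peak line at (207,228). I'll check the fore-aft alignment from those pixels.

```bash
python3 - <<'E'
from h import *
np.set_printoptions(precision=4,suppress=True)
d=np.load('w6.npz');pose=(d['P'],d['R']);f=lambda u,v:(150+u/2,60+v/2)
for u,v in((207,270),(150,268),(390,275),(103,250)):print(plane(ray('wrist',*f(u,v),pose),.265))
h=np.radians(-5.5);hd=np.array([np.cos(h),np.sin(h),0])
p=plane(ray('wrist',*f(207,228),pose),d['P'][2]+.0365);print('peak',p,'eye est',d['P']+.028*hd+[0,0,.0314])
E
```

```text
[0.6683 0.0462 0.265 ]
[0.6709 0.0656 0.265 ]
[ 0.6599 -0.0176  0.265 ]
[0.6794 0.0818 0.265 ]
peak [0.6568 0.0475 0.3181] eye est [0.6651 0.0476 0.313 ]
```

The edge at crop row 228 is a shadow: the far end of the handle is still on the same row (122), so the pot hasn't tilted. I'll shift 3 mm forward and lower.

{"api": "play_rows", "payload": {
  "plan": [
    [[0.055, 0, 0, 0, 0, 0, -1], [0, 0, -0.12, 0, 0, 0, -1], [0, 0, -0.18, 0, 0, 0, -1], [0, 0, -0.18, 0, 0, 0, -1], [0, 0, -0.12, 0, 0, 0, -1], [0, 0, -0.08, 0, 0, 0, -1], [0, 0, -0.06, 0, 0, 0, -1], [0, 0, -0.04, 0, 0, 0, -1], [0, 0, 0, 0, 0, 0, -1]]
  ]
}}

```text
time_s: 11.2
position: [0.6413, 0.0507, 0.243]
tcp_rot: [[0.76, -0.098, 0.642], [-0.074, -0.995, -0.063], [0.645, 0.0, -0.764]]
force: [0.5, 0.6, -4.6]
opening: 0.13
```

{"api": "play_rows", "payload": {
  "plan": [
    [[0, 0, -0.03, 0, 0, 0, -1], [0, 0, -0.03, 0, 0, 0, -1], [0, 0, -0.03, 0, 0, 0, -1], [0, 0, 0, 0, 0, 0, -1]]
  ]
}}

```text
time_s: 11.6
position: [0.6425, 0.0507, 0.2403]
tcp_rot: [[0.757, -0.098, 0.646], [-0.074, -0.995, -0.063], [0.649, 0.0, -0.761]]
force: [-2.4, 0.3, 2.4]
opening: 0.135
```

The bar is taking the weight: Fz went from -4.6 to +2.4 at eye height about 0.272. Now I'll release.

{"api": "play_rows", "payload": {
  "plan": [
    [[0, 0, 0, 0, 0, 0, -0.4], [0, 0, 0, 0, 0, 0, -0.3], [0, 0, 0, 0, 0, 0, -0.1], [0, 0, 0, 0, 0, 0, 0], [0, 0, 0, 0, 0, 0, 0], [0, 0, 0, 0, 0, 0, 0], [0, 0, 0, 0, 0, 0, 0]]
  ]
}}

```text
time_s: 12.3
position: [0.6413, 0.0507, 0.2387]
tcp_rot: [[0.76, -0.098, 0.642], [-0.074, -0.995, -0.063], [0.646, 0.0, -0.764]]
force: [0.9, 0.5, 0.1]
opening: 0.492
```

```bash
python3 - <<'E'
from h import *
st=read_state();print(np.round(st['joint_positions'],1),st['force'],st['opening'])
g=cv2.cvtColor(capture('wrist'),cv2.COLOR_RGB2GRAY)
need((.6425-.065,.0507+.006,.2403+.077),-5.5,40,.02)
# handle columns
print([ (y,np.round(g[y,225:285:5])) for y in (150,165)])
E
```

```text
[ -5.3  22.2 109.8  -1.4   7.8  91.6] [0.92076935 0.54914744 0.11242311] 0.49243611163884066
now [0.6413 0.0508 0.2387] rows 6 per row [-0.213  0.02   0.262] [0.     0.0002 0.0001] F [-0.2 -0.5  0.5] open 0.493 t 12.35
[(150, array([ 46,  49,  43,  45,  85,  84,  80,  85, 187, 227, 243, 243],
      dtype=uint8)), (165, array([192, 218, 218, 199, 110, 111, 108, 113, 131, 149, 145, 206],
      dtype=uint8))]
```

{"api": "play_rows", "payload": {
  "plan": [
    [[-0.08, 0.008, 0.095, 0, 0, 0, 0.2], [-0.154, 0.015, 0.183, 0, 0, 0, 0.4], [-0.154, 0.015, 0.183, 0, 0, 0, 0.4], [-0.154, 0.015, 0.183, 0, 0, 0, 0.4], [-0.154, 0.015, 0.183, 0, 0, 0, 0.4], [-0.23, 0.02, 0.27, 0, 0, 0, 0.6], [-0.3, 0.02, 0.3, 0, 0, 0, 1], [-0.3, 0, 0.3, 0, 0, 0, 1], [-0.4, -0.1, 0.3, 0, 0, 0, 1], [-0.4, -0.3, 0.2, 0, 0, 0, 1]]
  ]
}}

```text
time_s: 13.35
position: [0.5241, 0.037, 0.3505]
tcp_rot: [[0.759, -0.095, 0.645], [-0.072, -0.995, -0.062], [0.648, 0.001, -0.762]]
force: [-0.0, -0.7, 0.1]
opening: 0.98
```

```bash
python3 - <<'E'
from h import *
st=read_state();print(np.round(st['joint_positions'],1),np.round(st['tcp_rot'],2))
need((.43,-.31,.25),-10,40,.045)
sc=capture('scene');cv2.imwrite('pics/s7f.png',sc[:,:,::-1])
d=cv2.absdiff(sc[150:260,170:245],cv2.imread('pics/scene0.png')[150:260,170:245,::-1]);print(d.mean())
E
```

```text
[ -9.8   1.5 115.4   7.2  23.   80. ] [[ 0.76 -0.09  0.64]
 [-0.07 -1.   -0.06]
 [ 0.65  0.   -0.76]]
now [0.5241 0.037  0.3505] rows 9 per row [-0.209 -0.771 -0.223] [ 0.0001  0.0002 -0.0028] F [-0.  -0.7  0.1] open 0.98 t 13.35
13.953171717171717
```

{"api": "play_rows", "payload": {
  "plan": [
    [[-0.3, -0.5, 0, 0, 0, 0, 1], [-0.3, -0.75, 0, 0, 0, -0.003, 1], [-0.3, -0.75, 0, 0, 0, -0.003, 1], [-0.2, -0.8, -0.1, 0, 0, -0.003, 1], [-0.2, -0.8, -0.2, 0, 0, -0.003, 1], [-0.15, -0.8, -0.3, 0, 0, -0.003, 1], [-0.15, -0.8, -0.35, 0, 0, -0.003, 1], [-0.1, -0.7, -0.35, 0, 0, -0.003, 1], [-0.1, -0.6, -0.35, 0, 0, -0.003, 1], [-0.1, -0.4, -0.35, 0, 0, -0.003, 1], [0, 0, 0, 0, 0, 0, 1], [0, 0, 0, 0, 0, 0, 1]]
  ]
}}

```text
time_s: 14.6
position: [0.4318, -0.3036, 0.2483]
tcp_rot: [[0.752, -0.181, 0.634], [-0.139, -0.984, -0.116], [0.644, -0.001, -0.765]]
force: [1.8, 0.2, 0.5]
opening: 0.999
```

```bash
python3 - <<'E'
from h import *
st=read_state();print(np.round(st['joint_positions'],1))
need((.43,-.31,.25),-10,40,.045)
im=capture('wrist');sc=capture('scene');np.savez('w8.npz',P=st['position'],R=st['tcp_rot']);cv2.imwrite('pics/w8f.png',im[:,:,::-1]);cv2.imwrite('pics/s8f.png',sc[:,:,::-1])
a=cv2.resize(im[80:280,150:350,::-1],(500,500),interpolation=2);b=cv2.resize(sc[140:260,175:245,::-1],(292,500),interpolation=2)
cv2.imwrite('pics/w8.png',np.hstack([a,b]))
pose=(st['position'],st['tcp_rot']);h=np.radians(-10);hd=np.array([np.cos(h),np.sin(h),0])
for al in(-1,0,1):print((proj('wrist',np.array([.539,-.329,.136])+al*.054*hd-[0,0,.038*abs(al)],pose)-[150,80])*2.5)
E
```

```text
[-66.4  14.8 121.1  62.8  36.9 -15.9]
now [ 0.4318 -0.3036  0.2483] rows 1 per row [-0.036 -0.127  0.033] [-0.0002  0.0007  0.0023] F [1.8 0.2 0.5] open 0.999 t 14.6
[269.5413657  355.12877964]
[269.05364508 209.30049847]
[266.54520101 154.66660343]
```

View pics/w8.png

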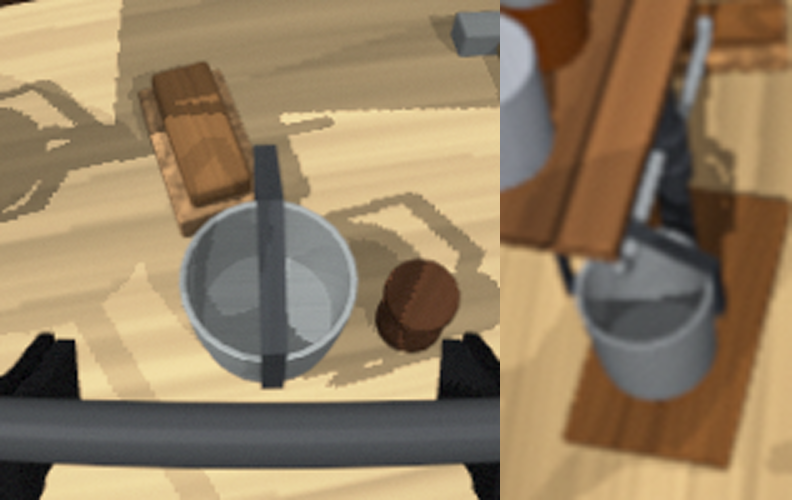

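The tall pot hangs with its peak over the high bar. The squat handle is seen from crop (266,148) to (272,385), within about 1 px of the prediction. knob2 is at (420,300), clear of the fingers' height. I'll locate the peak edge numerically.

```bash
python3 - <<'E'
from h import *
np.set_printoptions(precision=4,suppress=True)
g=cv2.cvtColor(cv2.imread('pics/w8f.png'),cv2.COLOR_BGR2GRAY).astype(int)
d=np.load('w8.npz');pose=(d['P'],d['R'])
print([(y,g[y,255:261].mean().round()) for y in range(134,236,2)])
v=[(y,np.where(g[y,248:268]<80)[0]+248) for y in (145,150,158,170,190,205,215)]
print([(y,m.mean().round(1),len(m)) for y,m in v])
print(tri(ray('wrist',257.6,163,pose),ray('top',338.8,189.5)))
need((.478,-.3183,.1475),-9.5,40,.03)
E
```

```text
[(134, np.float64(140.0)), (136, np.float64(129.0)), (138, np.float64(75.0)), (140, np.float64(66.0)), (142, np.float64(64.0)), (144, np.float64(63.0)), (146, np.float64(62.0)), (148, np.float64(60.0)), (150, np.float64(60.0)), (152, np.float64(63.0)), (154, np.float64(61.0)), (156, np.float64(62.0)), (158, np.float64(60.0)), (160, np.float64(72.0)), (162, np.float64(75.0)), (164, np.float64(75.0)), (166, np.float64(77.0)), (168, np.float64(76.0)), (170, np.float64(72.0)), (172, np.float64(73.0)), (174, np.float64(73.0)), (176, np.float64(74.0)), (178, np.float64(77.0)), (180, np.float64(78.0)), (182, np.float64(76.0)), (184, np.float64(77.0)), (186, np.float64(76.0)), (188, np.float64(78.0)), (190, np.float64(80.0)), (192, np.float64(79.0)), (194, np.float64(79.0)), (196, np.float64(80.0)), (198, np.float64(79.0)), (200, np.float64(79.0)), (202, np.float64(79.0)), (204, np.float64(78.0)), (206, np.float64(78.0)), (208, np.float64(78.0)), (210, np.float64(80.0)), (212, np.float64(78.0)), (214, np.float64(78.0)), (216, np.float64(78.0)), (218, np.float64(78.0)), (220, np.float64(78.0)), (222, np.float64(50.0)), (224, np.float64(50.0)), (226, np.float64(49.0)), (228, np.float64(49.0)), (230, np.float64(50.0)), (232, np.float64(49.0)), (234, np.float64(53.0))]
[(145, np.float64(256.0), 9), (150, np.float64(255.0), 13), (158, np.float64(257.0), 11), (170, np.float64(256.0), 7), (190, np.float64(257.3), 3), (205, np.float64(260.2), 5), (215, np.float64(259.2), 8)]
(array([ 0.5381, -0.3291,  0.1395]), np.float64(0.0003522210368845516))
now [ 0.4322 -0.3029  0.2491] rows 4 per row [ 0.229 -0.077 -0.508] [0.0001 0.0002 0.0011] F [-0.2 -0.2  0.1] open 0.999 t 14.7
```

```bash
python3 - <<'E'
from h import *
np.set_printoptions(precision=4,suppress=True)
d=np.load('w8.npz');pose=(d['P'],d['R'])
print(plane(ray('wrist',257.4,159.3,pose),.139),plane(ray('wrist',258.8,221,pose),.1),plane(ray('wrist',256.5,138,pose),.1))
print(tri(ray('wrist',257.4,159.3,pose),ray('top',338.8,189.5)))
E
```

```text
[ 0.5428 -0.3294  0.139 ] [ 0.4862 -0.3208  0.1   ] [ 0.5968 -0.3391  0.1   ]
(array([ 0.5378, -0.328 ,  0.1475]), np.float64(0.0004142300259719672))
```

{"api": "play_rows", "payload": {
  "plan": [
    [[0.22, -0.07, -0.436, 0, 0.0002, 0.001, 1], [0.22, -0.07, -0.436, 0, 0.0002, 0.001, 1], [0.22, -0.07, -0.436, 0, 0.0002, 0.001, 1], [0.22, -0.07, -0.436, 0, 0.0002, 0.001, 1], [0.22, -0.07, -0.436, 0, 0, 0, 1], [0.158, -0.027, -0.193, 0, 0, 0, 1], [0.158, -0.027, -0.193, 0, 0, 0, 1], [0.158, -0.027, -0.193, 0, 0, 0, 1], [0.158, -0.027, -0.193, 0, 0, 0, 1], [0, 0, 0, 0, 0, 0, 1], [0, 0, 0, 0, 0, 0, 1]]
  ]
}}

```text
time_s: 15.8
position: [0.519, -0.3261, 0.1017]
tcp_rot: [[0.755, -0.167, 0.634], [-0.127, -0.986, -0.108], [0.643, 0.001, -0.766]]
force: [0.8, 0.1, -0.2]
opening: 0.998
```

```bash
python3 - <<'E'
from h import *
st=read_state();print(np.round(st['joint_positions'],1))
need((.5185,-.3256,.1015),-9.4,40,.045)
im=capture('wrist');cv2.imwrite('pics/w9f.png',im[:,:,::-1]);g=cv2.cvtColor(im,cv2.COLOR_RGB2GRAY)
for y in(135,150,165,180,200):print(y,g[y,236:272:1].tolist())
print(g[110:220:2,252].tolist())
pose=(st['position'],st['tcp_rot']);print(proj('wrist',[.5415,-.3295,.1385],pose),(np.array(st['tcp_rot']).T@(np.array([.5415,-.3295,.133])-st['position'])))
E
```

```text
[-56.7  37.8 117.1  98.7  28.4 -49.4]
now [ 0.519  -0.3261  0.1017] rows 1 per row [-0.01   0.01  -0.004] [0.0005 0.0001 0.001 ] F [ 0.8  0.1 -0.2] open 0.998 t 15.8
135 [101, 89, 76, 84, 107, 97, 74, 63, 64, 67, 64, 64, 62, 61, 62, 63, 61, 60, 63, 61, 64, 62, 62, 63, 111, 134, 136, 138, 136, 136, 137, 136, 137, 137, 179, 185]
150 [89, 87, 84, 81, 75, 67, 65, 65, 63, 65, 64, 62, 62, 60, 61, 60, 60, 60, 59, 63, 60, 63, 64, 65, 62, 77, 122, 141, 139, 141, 143, 143, 141, 141, 140, 139]
165 [127, 133, 140, 141, 112, 60, 58, 62, 61, 64, 60, 59, 55, 60, 58, 64, 59, 59, 60, 59, 59, 60, 62, 60, 60, 61, 62, 92, 127, 140, 136, 131, 131, 131, 130, 130]
180 [83, 84, 85, 82, 78, 71, 71, 72, 72, 72, 71, 71, 71, 69, 73, 79, 81, 77, 81, 78, 81, 81, 83, 85, 82, 81, 82, 90, 105, 116, 118, 120, 122, 121, 121, 122]
200 [82, 83, 82, 82, 82, 77, 68, 66, 69, 70, 68, 71, 70, 68, 67, 68, 64, 66, 67, 68, 67, 70, 71, 69, 68, 69, 68, 68, 92, 127, 140, 140, 143, 145, 139, 132]
[140, 145, 150, 152, 149, 145, 146, 144, 61, 63, 63, 63, 59, 61, 60, 62, 60, 60, 60, 62, 60, 59, 61, 64, 60, 61, 61, 62, 61, 78, 80, 82, 82, 78, 81, 81, 79, 70, 68, 68, 69, 66, 67, 68, 68, 64, 66, 66, 66, 70, 66, 69, 67, 69, 79]
[251.14045704 168.65144462] [ 0.03754254 -0.00035541 -0.00935034]
```

{"api": "play_rows", "payload": {
  "plan": [
    [[0, 0, 0, 0, 0, 0, -1], [0, 0, 0, 0, 0, 0, -1], [0, 0, 0, 0, 0, 0, -1], [0, 0, 0, 0, 0, 0, -1], [0, 0, 0, 0, 0, 0, -1], [0, 0, 0, 0, 0, 0, -1], [0, 0, 0, 0, 0, 0, -1], [0, 0, 0, 0, 0, 0, -1], [0, 0, 0, 0, 0, 0, -1], [0, 0, 0, 0, 0, 0, -1], [0, 0, 0, 0, 0, 0, -1], [0, 0, 0, 0, 0, 0, -1]]
  ]
}}

```text
time_s: 17.05
position: [0.5186, -0.3268, 0.1007]
tcp_rot: [[0.755, -0.168, 0.633], [-0.128, -0.986, -0.108], [0.643, 0.001, -0.766]]
force: [-0.2, 0.0, -0.2]
opening: 0.13
```

{"api": "play_rows", "payload": {
  "plan": [
    [[0, 0, 0.1, 0, 0, 0, -1], [0, 0, 0.2, 0, 0, 0, -1], [0, 0, 0.3, 0, 0, 0, -1], [0, 0, 0.3, 0, 0, 0, -1], [0, 0, 0.3, 0, 0, 0, -1], [0, 0, 0.3, 0, 0, 0, -1], [0, 0, 0.2, 0, 0, 0, -1], [0, 0, 0.1, 0, 0, 0, -1], [0, 0, 0, 0, 0, 0, -1]]
  ]
}}

```text
time_s: 17.95
position: [0.5184, -0.327, 0.1912]
tcp_rot: [[0.755, -0.168, 0.633], [-0.128, -0.986, -0.109], [0.643, 0.002, -0.766]]
force: [-0.0, 0.4, -2.6]
opening: 0.13
```

```bash
python3 - <<'E'
from h import *
st=read_state();print(np.round(st['joint_positions'],1),np.round(st['force'],1))
im=capture('wrist');g=cv2.cvtColor(im,cv2.COLOR_RGB2GRAY)
print(g[110:220:2,252].tolist())
need((.6,-.24,.245),-5.5,40,.03)
E
```

```text
[-56.8  26.6 114.   72.5  29.5 -19.6] [-0.   0.4 -2.6]
[161, 160, 158, 158, 158, 160, 160, 142, 71, 70, 71, 69, 73, 69, 69, 70, 70, 69, 69, 68, 65, 70, 69, 70, 68, 67, 70, 70, 92, 96, 93, 95, 95, 96, 82, 81, 82, 80, 82, 82, 80, 80, 79, 79, 79, 77, 77, 79, 77, 78, 79, 79, 78, 80, 77]
now [ 0.5182 -0.3268  0.1906] rows 5 per row [0.327 0.347 0.217] [ 0.0001 -0.0001  0.0046] F [-0.4  0.6 -2.5] open 0.13 t 18.0
```

{"api": "play_rows", "payload": {
  "plan": [
    [[0.1, 0.15, 0.2, 0, 0, 0.0025, -1], [0.2, 0.25, 0.25, 0, 0, 0.0025, -1], [0.27, 0.36, 0.25, 0, 0, 0.0025, -1], [0.27, 0.36, 0.2, 0, 0, 0.0025, -1], [0.27, 0.36, 0.1, 0, 0, 0.0025, -1], [0.27, 0.36, 0.1, 0, 0, 0.0025, -1], [0.27, 0.36, 0, 0, 0, 0.0025, -1], [0.2, 0.3, 0, 0, 0, 0.0025, -1], [0.09, 0.16, 0, 0, 0, 0, -1], [0, 0, 0, 0, 0, 0, -1], [0, 0, 0, 0, 0, 0, -1]]
  ]
}}

```text
time_s: 19.1
position: [0.6151, -0.1942, 0.245]
tcp_rot: [[0.763, -0.106, 0.638], [-0.081, -0.994, -0.069], [0.642, 0.001, -0.767]]
force: [0.3, 0.0, -1.8]
opening: 0.129
```

```bash
python3 - <<'E'
from h import *
st=read_state();print(np.round(st['joint_positions'],1))
need((.6155,-.194,.2455),-6,40,.03)
im=capture('wrist');np.savez('w10.npz',P=st['position'],R=st['tcp_rot']);cv2.imwrite('pics/w10f.png',im[:,:,::-1])
cv2.imwrite('pics/w10.png',cv2.resize(im[60:260,60:360,::-1],(780,520),interpolation=2))
E
```

```text
[-36.5  21.7 108.9  55.5  23.2  12.5]
now [ 0.6151 -0.1942  0.245 ] rows 1 per row [0.008 0.003 0.01 ] [ 0.0002 -0.0005  0.0006] F [ 0.3  0.  -1.8] open 0.129 t 19.1
```

View pics/w10.png

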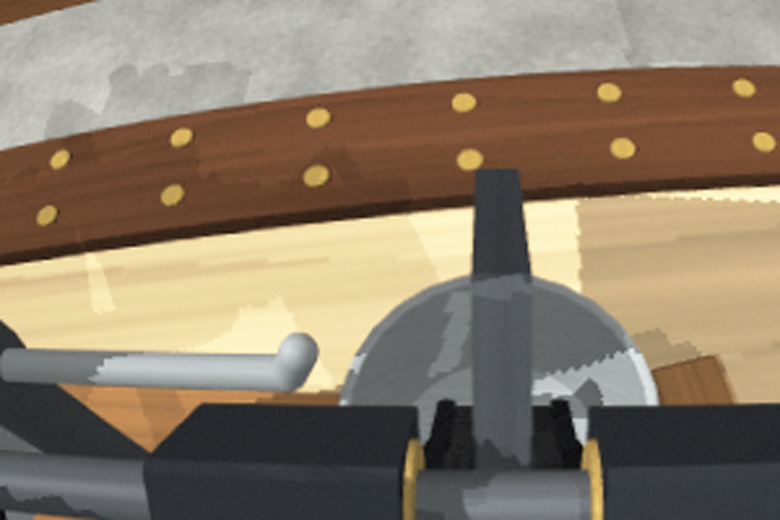

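The low bar runs from crop (5,365) to (275,372) and ends at a tip at (300,350). The squat pot's peak is at (500,275).

```bash
python3 - <<'E'
from h import *
np.set_printoptions(precision=4,suppress=True)
d=np.load('w10.npz');pose=(d['P'],d['R']);f=lambda u,v:(60+u/2.6,60+v/2.6)
for u,v in((5,365),(150,369),(275,372),(290,374)):print(plane(ray('wrist',*f(u,v),pose),.23))
print('tip',plane(ray('wrist',*f(300,350),pose),.244))
print(tri(ray('wrist',*f(300,350),pose),ray('scene',224,145)))
h=np.radians(-6);print('eye',d['P']+.0237*np.array([np.cos(h),np.sin(h),0])+[0,0,.0316])
print('peak',plane(ray('wrist',*f(500,277),pose),d['P'][2]+.0371))
E
```

```text
[ 0.6555 -0.0494  0.23  ]
[ 0.6498 -0.1007  0.23  ]
[ 0.6455 -0.1377  0.23  ]
[ 0.6445 -0.1419  0.23  ]
tip [ 0.6447 -0.148   0.244 ]
(array([ 0.6431, -0.1484,  0.2462]), np.float64(0.0005743225374224771))
eye [ 0.6387 -0.1966  0.2766]
peak [ 0.6387 -0.197   0.2821]
```

The tip height (0.246) and bar line agree between views, and the eye lines up with the bar in x. I'll thread it on and lower.

{"api": "play_rows", "payload": {
  "plan": [
    [[0.015, 0.12, 0, 0, 0, 0, -1], [0.03, 0.25, 0, 0, 0, 0, -1], [0.03, 0.26, 0, 0, 0, 0, -1], [0.03, 0.26, 0, 0, 0, 0, -1], [0.03, 0.26, 0, 0, 0, 0, -1], [0.028, 0.25, 0, 0, 0, 0, -1], [0.015, 0.15, 0, 0, 0, 0, -1], [0, 0, 0, 0, 0, 0, -1], [0, 0, 0, 0, 0, 0, -1]]
  ]
}}

```text
time_s: 20.05
position: [0.6246, -0.1162, 0.2459]
tcp_rot: [[0.762, -0.106, 0.639], [-0.08, -0.994, -0.069], [0.643, 0.001, -0.766]]
force: [0.4, -0.1, -1.7]
opening: 0.13
```

```bash
python3 - <<'E'
from h import *
st=read_state();print(np.round(st['joint_positions'],1))
need((.6239,-.1166,.245),-6.3,40,.03)
g=cv2.cvtColor(capture('wrist'),cv2.COLOR_RGB2GRAY);pose=(st['position'],st['tcp_rot'])
for l in(-.104,-.07,-.05):
    X=np.array([.6478,-.119,.23])+(l+.085)*np.array([.112,.994,0]);u,v=proj('wrist',X,pose);print(round(u),round(v,1),g[int(v)-16:int(v)+17:2,round(u)].tolist())
E
```

```text
[-27.1  20.6 110.8  52.4  16.9  22.4]
now [ 0.6246 -0.1162  0.2459] rows 1 per row [-0.014 -0.008 -0.018] [ 0.0004  0.     -0.0014] F [ 0.4 -0.1 -1.7] open 0.13 t 20.05
281 205.4 [103, 103, 100, 99, 99, 160, 189, 202, 207, 193, 173, 150, 117, 128, 127, 132, 130]
230 205.1 [116, 129, 117, 126, 123, 172, 195, 201, 207, 189, 168, 141, 93, 20, 25, 23, 24]
201 204.8 [211, 133, 127, 132, 113, 119, 126, 129, 130, 125, 166, 148, 98, 104, 56, 41, 46]
```

Bar bands are centred where predicted (rows 198–212). Next I'll lower.

{"api": "play_rows", "payload": {
  "plan": [
    [[0, 0, -0.12, 0, 0, 0, -1], [0, 0, -0.18, 0, 0, 0, -1], [0, 0, -0.18, 0, 0, 0, -1], [0, 0, -0.12, 0, 0, 0, -1], [0, 0, -0.08, 0, 0, 0, -1], [0, 0, -0.06, 0, 0, 0, -1], [0, 0, -0.04, 0, 0, 0, -1], [0, 0, -0.02, 0, 0, 0, -1], [0, 0, 0, 0, 0, 0, -1]]
  ]
}}

```text
time_s: 21.0
position: [0.6244, -0.117, 0.2057]
tcp_rot: [[0.762, -0.107, 0.639], [-0.081, -0.994, -0.069], [0.643, 0.001, -0.766]]
force: [0.4, 0.4, -3.3]
opening: 0.131
```

{"api": "play_rows", "payload": {
  "plan": [
    [[0, 0, -0.03, 0, 0, 0, -1], [0, 0, -0.02, 0, 0, 0, -1], [0, 0, 0, 0, 0, 0, -1]]
  ]
}}

```text
time_s: 21.3
position: [0.6249, -0.1168, 0.2039]
tcp_rot: [[0.761, -0.106, 0.64], [-0.081, -0.994, -0.069], [0.644, 0.001, -0.765]]
force: [-0.5, -0.5, 1.9]
opening: 0.125
```

Weight has transferred (Fz from -3.3 to +1.9 at eye z about 0.236). Now I'll release, then retreat along the tool.

{"api": "play_rows", "payload": {
  "plan": [
    [[0, 0, 0, 0, 0, 0, -0.4], [0, 0, 0, 0, 0, 0, -0.3], [0, 0, 0, 0, 0, 0, -0.1], [0, 0, 0, 0, 0, 0, 0], [0, 0, 0, 0, 0, 0, 0], [0, 0, 0, 0, 0, 0, 0], [0, 0, 0, 0, 0, 0, 0]]
  ]
}}

```text
time_s: 22.0
position: [0.6244, -0.1165, 0.2032]
tcp_rot: [[0.762, -0.106, 0.639], [-0.081, -0.994, -0.069], [0.643, 0.001, -0.766]]
force: [-0.2, 0.2, -0.2]
opening: 0.496
```

{"api": "play_rows", "payload": {
  "plan": [
    [[-0.08, 0.008, 0.095, 0, 0, 0, 0.1], [-0.154, 0.016, 0.183, 0, 0, 0, 0.2], [-0.154, 0.016, 0.183, 0, 0, 0, 0.2], [-0.154, 0.016, 0.183, 0, 0, 0, 0.2], [-0.154, 0.016, 0.183, 0, 0, 0, 0.2], [-0.154, 0.016, 0.183, 0, 0, 0, 0.2], [-0.25, 0.02, 0.28, 0, 0, 0, 0.2], [-0.4, 0, 0.3, 0, 0, 0, 0.2], [-0.5, -0.1, 0.3, 0, 0, 0, 0.2], [-0.5, -0.2, 0.2, 0, 0, 0, 0.2], [0, 0, 0, 0, 0, 0, 0.2], [0, 0, 0, 0, 0, 0, 0.2]]
  ]
}}

```text
time_s: 23.2
position: [0.4994, -0.1266, 0.3082]
tcp_rot: [[0.761, -0.107, 0.64], [-0.081, -0.994, -0.07], [0.643, 0.001, -0.766]]
force: [-0.5, -0.1, 0.2]
opening: 0.597
```

```bash
python3 - <<'E'
from h import *
st=read_state();print(np.round(st['position'],3),np.round(st['force'],1),st['opening'],st['time_s'])
s=[];t=[];w=[]
for i in range(4):
    s.append(capture('scene'));w.append(capture('wrist'))
    for k in range(3): capture('top')
t=capture('top')
print('stillness', [[int((cv2.absdiff(a[-1],a[i]).max(2)>40).sum()) for i in range(3)] for a in(s,w)])
cv2.imwrite('pics/sE.png',s[-1][:,:,::-1]);cv2.imwrite('pics/wE.png',w[-1][:,:,::-1]);cv2.imwrite('pics/tE.png',t[:,:,::-1])
# bystanders: change vs start in top & scene at their places
for n,a,b in(('scene',cv2.imread('pics/scene0.png')[:,:,::-1],s[-1]),('top',cv2.imread('pics/top0.png')[:,:,::-1],t)):
    for k,X in dict(knob1=(.459,.379,.04),knob2=(.523,-.409,.04),bottle=(.448,.016,.14),green=(.35,.295,.1),block=(.658,-.306,.04)).items():
        u,v=proj(n,np.array(X)).astype(int);d=cv2.absdiff(a[v-12:v+13,u-12:u+13],b[v-12:v+13,u-12:u+13]).max(2);print(n,k,(u,v),int((d>40).sum()))
st=read_state();pose=(st['position'],st['tcp_rot']);y=np.array([.112,.994,0])
for nm,P in(('tall',[.667,.048,.276]),('squat',[.6478,-.119,.241])):print(nm,proj('scene',np.array(P)),proj('wrist',P,pose))
E
```

```text
[ 0.499 -0.127  0.308] [-0.5 -0.1  0.2] 0.5972618423938935 23.2
stillness [[1, 1, 0], [1115, 1856, 434]]
scene knob1 (np.int64(274), np.int64(345)) 27
scene knob2 (np.int64(268), np.int64(124)) 383
scene bottle (np.int64(285), np.int64(213)) 8
scene green (np.int64(315), np.int64(311)) 0
scene block (np.int64(229), np.int64(145)) 128
top knob1 (np.int64(126), np.int64(217)) 79
top knob2 (np.int64(355), np.int64(195)) 278
top bottle (np.int64(231), np.int64(219)) 6
top green (np.int64(146), np.int64(250)) 0
top block (np.int64(324), np.int64(156)) 110
tall [206.32351494 194.59686303] [72.4446929  98.05893985]
squat [221.29104049 153.71199644] [229.96062716 110.57444605]
```

Viewer budget is used up (12 pictures). I'll let the sway die out, then run the final checks numerically.

{"api": "play_rows", "payload": {
  "plan": [
    [[-0.2, 0, 0.2, 0, 0, 0, 0.2], [0, 0, 0, 0, 0, 0, 0.2], [0, 0, 0, 0, 0, 0, 0.2], [0, 0, 0, 0, 0, 0, 0.2], [0, 0, 0, 0, 0, 0, 0.2], [0, 0, 0, 0, 0, 0, 0.2], [0, 0, 0, 0, 0, 0, 0.2], [0, 0, 0, 0, 0, 0, 0.2], [0, 0, 0, 0, 0, 0, 0.2], [0, 0, 0, 0, 0, 0, 0.2], [0, 0, 0, 0, 0, 0, 0.2], [0, 0, 0, 0, 0, 0, 0.2]]
  ]
}}

```text
time_s: 25.45
position: [0.4894, -0.1261, 0.3177]
tcp_rot: [[0.762, -0.106, 0.639], [-0.081, -0.994, -0.069], [0.643, 0.001, -0.766]]
force: [1.1, -0.7, 1.3]
opening: 0.599
```

{"api": "play_rows", "payload": {
  "plan": [
    [[0, 0, 0, 0, 0, 0, 0.2], [0, 0, 0, 0, 0, 0, 0.2], [0, 0, 0, 0, 0, 0, 0.2], [0, 0, 0, 0, 0, 0, 0.2], [0, 0, 0, 0, 0, 0, 0.2], [0, 0, 0, 0, 0, 0, 0.2], [0, 0, 0, 0, 0, 0, 0.2], [0, 0, 0, 0, 0, 0, 0.2], [0, 0, 0, 0, 0, 0, 0.2], [0, 0, 0, 0, 0, 0, 0.2]]
  ]
}}

```text
time_s: 26.45
position: [0.4894, -0.1261, 0.3177]
tcp_rot: [[0.762, -0.106, 0.639], [-0.081, -0.994, -0.069], [0.643, 0.001, -0.766]]
force: [-0.7, -0.1, -0.1]
opening: 0.599
```

```bash
python3 - <<'E'
from h import *
st=read_state();pose=(st['position'],st['tcp_rot']);print(np.round(st['position'],3),np.round(st['force'],1),st['time_s'])
w=[capture('wrist')]
for k in range(5): capture('top')
w.append(capture('wrist'));s=capture('scene');t=capture('top')
cv2.imwrite('pics/wF.png',w[-1][:,:,::-1]);cv2.imwrite('pics/sF.png',s[:,:,::-1])
print('still',int((cv2.absdiff(*w).max(2)>40).sum()))
def dark(im,u,v):
    c=im[v-14:v+15,u-14:u+15].astype(int);m=(c[...,0]<110)&(c[...,0]>c[...,2]+15)&(c.sum(2)<200)
    y,x=np.where(m);return (x.mean()+u-14).round(1),(y.mean()+v-14).round(1),len(x)
for n,a,b in(('scene',cv2.imread('pics/scene0.png')[:,:,::-1],s),('top',cv2.imread('pics/top0.png')[:,:,::-1],t)):
    for k,X in dict(knob1=(.459,.379,.03),knob2=(.523,-.409,.03)).items():
        u,v=proj(n,np.array(X)).astype(int);print(n,k,dark(a,u,v),dark(b,u,v))
# squat handle centreline in wrist: dark strap, columns around predicted peak / corners
g=cv2.cvtColor(w[-1],cv2.COLOR_RGB2GRAY).astype(int)
hd=np.array([.994,-.112,0]);
for nm,P,zf in(('tall',np.array([.667,.048,.274]),.168),('squat',np.array([.6478,-.119,.239]),.136)):
    for al in(-1,-.5,0,.5):
        X=P+al*.054*hd-[0,0,.038*abs(al)];u,v=proj('wrist',X,pose);r=(int(u)-14,int(v))
        print(nm,al,np.round((u,v),1),g[int(v),max(0,int(u)-16):int(u)+17:2].tolist())
E
```

```text
[ 0.489 -0.126  0.318] [-0.7 -0.1 -0.1] 26.45
still 0
scene knob1 (np.float64(275.7), np.float64(348.0), 219) (np.float64(275.6), np.float64(348.1), 212)
scene knob2 (np.float64(268.8), np.float64(122.3), 77) (np.float64(270.7), np.float64(126.4), 161)
top knob1 (np.float64(126.5), np.float64(218.9), 140) (np.float64(126.6), np.float64(219.0), 138)
top knob2 (np.float64(355.6), np.float64(195.4), 146) (np.float64(355.7), np.float64(195.5), 132)
tall -1 [ 80.1 157.1] [209, 209, 207, 204, 200, 199, 113, 56, 51, 50, 49, 45, 49, 101, 102, 101, 98]
tall -0.5 [ 79.1 127.6] [80, 81, 81, 82, 80, 81, 100, 98, 97, 97, 44, 124, 101, 95, 96, 96, 96]
tall 0 [79.2 98.3] [128, 161, 154, 163, 166, 153, 101, 103, 99, 102, 73, 59, 107, 115, 145, 186, 195]
tall 0.5 [92.9 91.5] [164, 174, 173, 129, 73, 70, 53, 49, 49, 50, 52, 120, 179, 189, 56, 60, 60]
squat -1 [230.1 171.2] [122, 125, 125, 124, 123, 124, 91, 86, 84, 83, 85, 81, 125, 126, 125, 164, 195]
squat -0.5 [230.  140.9] [97, 98, 97, 97, 98, 97, 89, 89, 83, 84, 86, 93, 122, 118, 117, 115, 116]
squat 0 [230.1 110.5] [48, 46, 45, 47, 47, 46, 103, 102, 101, 103, 106, 89, 53, 161, 198, 234, 235]
squat 0.5 [232.2 103.3] [75, 77, 78, 75, 75, 77, 58, 60, 55, 58, 59, 52, 73, 70, 74, 76, 74]
```

```bash
python3 -c "
from rig import *
print(hand_in(), read_state()['time_s'])"
```

```text
the job is handed in; nothing more can be done
the job is handed in; nothing more can be done
```

Both pots are hung under the shelf, the tall one on the higher hook first and then the squat one on the lower hook. I handed the job in after about 27 s of the 72 s allowed.

- **Hanging:** When I lowered each pot, the wrist force changed from carrying its weight to the bar taking it. The pots' inside corners were then about 0.272 m and 0.236 m up. In the last wrist picture, the strap samples on both handles were at the columns predicted for a pot hanging on its hook.
- **Stillness:** Two wrist pictures about 0.3 s apart showed no change after the sway had died out. The gripper was clear of everything, with no force on it.
- **Bystanders:** Both knobs were unmoved in the top view, to about 0.1 px. The green pot's and glue bottle's places were nearly unchanged. I did not check the tin, hammer or brush separately. The arm did not go near the bench where they were.
- **Checks that disagreed:**
    - Knob2's dark patch shifted in the scene view, most likely because the squat pot's handle had hidden part of it at the start.
    - The picture around the sanding block and knob2 also changed, which fits the pot and its shadow having gone. I did not measure the block itself.
    - The first height readings for the squat pot's peak differed by up to 1 cm between views, so I used the wrist view with the stated height.
- **Not viewed:** All 12 picture views were used by then, so the final checks are numeric. The tall pot was last seen hanging in a viewed picture; the squat pot was not viewed after its release.

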